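# Load ribbed insulators on their kiln setters

## Robot

A 6-joint arm with a two-finger parallel gripper is mounted at the origin on the work surface. World frame = base frame: x ahead of the robot, y to its left, z up, the work surface at z = 0. Lengths are in m, angles in degrees, forces in N, time in s.
With the tool pointing down it reaches from about 0.275 to 0.825 m from the base axis. Payload 5.2 kg.
Tool frame: the origin (TCP) lies at the very end of the fingers, on their centre line; the grasp point (between the pads) lies 19 mm behind it; z points along the fingers, y is the direction in which the jaws open and shut (so a half turn about z gives the same grasp; the last joint's range is limited). The gripper opens to 93 mm and grips with 3 to 60 N. Pads are 15 mm wide; open, the fingers measure 128 mm over their backs; the gripper's body (75 mm by 188 mm) begins 65 mm behind the grasp point.
Start: joints at [57.365, 14.817, 87.949, -0, 77.235, -11.62], TCP at [0.197, 0.513, 0.219] pointing down, gripper open.
Joint ranges: [-179.93, 179.93], [-52.35, 119.4], [10.71, 147.94], [-69.91, 249.91], [12.55, 155.21], [-178.61, 178.61]. Speed limits (degrees/s): [147.25, 147.25, 180, 180, 180, 180].

## Interface

Orientations are given as [roll, pitch, yaw] about the fixed x, y, z axes, in that order (R = Rz(yaw) Ry(pitch) Rx(roll)).
In Python, from station import robot gives the robot as it stands. The module is installed in compiled form; this text tells all that it offers.
- The arm moves only by the tool arm_command, never from a script. Its argument "commands" is a list of rows, each an object with "delta_pos": the shift along the tool's x, y, z in m, a list of three; "spin": the turn about the tool's z in degrees; "fingers": the closure in counts, from 0 (fully open) to 255 (shut). In form: [{"delta_pos": [tx, ty, tz], "spin": spin, "fingers": fingers}, ...]. A call has 1 to 8 rows; each row is the pose to reach, as a shift and turn from the pose commanded when the call began, along the tool's axes at that moment; what a row does not reach only later rows make up. A row lasts 1/8 s, in which the tool goes at most 62.5 mm and 10.7 degrees, less where a joint would pass 70% of its speed; a pose out of reach is approached as far as the arm can. A call with a gripper value outside its range is refused whole. The fingers move at their own pace and stop on an object; "grip_force" is the grip in N (left out, the last holds). Time passes only in rows, so rows that repeat a pose let the fingers close. It gives the time, the measured TCP pose, the force and the opening at its end, in the units of the state.
- robot.observe(): the state, without advancing time (a new reading comes with each control period).
- robot.camera(name): name is "scene" or "top" or "wrist"; returns a dict with "pixels" (480x640x3 uint8, red, green, blue), "vfov" (degrees; the focal length in pixels is half the picture's height over the tangent of half this angle, whatever the lens; pixels are square), "cx", "cy" (the principal point, pixels), "position" and "attitude" of the camera in the world. Camera axes: x right, y down, z forward; pixel columns grow to the right and rows downward; lengths in m; the calibration is good to about 2 mm. A picture is of the moment at which its call begins. There is no depth.
- robot.hand_in(): hands the job in, once; it reports no verdict.
The state is a dict: "clock": time; "joint_pos": joint angles; "joint_velocities": joint speeds; "tau": joint torques, N m; "position": TCP position; "ee_rot": TCP orientation; "wrist_force": force on the tool from outside, world axes, zero at the start; "ft_torque": the same for the moment, N m; "grip_width": finger opening in m.
Only numpy, scipy, OpenCV 4.12 (cv2) and the standard library are available. Lean on these libraries where they do the work, as an engineer would, in place of code of your own. Each camera call takes 0.05 s, during which the arm holds its last target. There are 200 camera calls.

## Task

Load the four ribbed ceramic insulators for firing: stand each one upright in the round setter dish of its own size rank, the smallest in the smallest dish up to the largest in the largest, down on the dish floor inside the lip. Set them down rather than drop them, knock nothing over, and leave the two smooth tubes where they stand.

Things in the scene. Friction and masses are not known exactly. Their poses are not given: they have to be found in the camera images.
- insulator_a: The smallest of four ribbed ceramic insulators: off-white, standing upright loose on the bench, round, 28 mm in diameter, 46 mm tall, about 60 g. Ribbed side with a plain full-diameter collar over the top 18 mm, to be gripped there; a small brass disc in the middle of its top face. Origin: centre of its underside; z up along its axis.
- insulator_b: The second smallest of four ribbed ceramic insulators: off-white, standing upright loose on the bench, round, 40 mm in diameter, 54 mm tall, about 130 g. Ribbed side with a plain full-diameter collar over the top 18 mm, to be gripped there; a small brass disc in the middle of its top face. Origin: centre of its underside; z up along its axis.
- insulator_c: The second largest of four ribbed ceramic insulators: off-white, standing upright loose on the bench, round, 52 mm in diameter, 62 mm tall, about 250 g. Ribbed side with a plain full-diameter collar over the top 18 mm, to be gripped there; a small brass disc in the middle of its top face. Origin: centre of its underside; z up along its axis.
- insulator_d: The largest of four ribbed ceramic insulators: off-white, standing upright loose on the bench, round, 64 mm in diameter, 70 mm tall, about 430 g. Ribbed side with a plain full-diameter collar over the top 18 mm, to be gripped there; a small brass disc in the middle of its top face. Origin: centre of its underside; z up along its axis.
- setter_a: The smallest of four round tan setter dishes, for the smallest ribbed insulator: 58 mm outside, 48 mm inside diameter, 10 mm high with a floor 4 mm thick, so a 6 mm lip of 5 mm wall. Fixed on a grey kiln slab whose top is 12 mm above the bench. Origin: centre of the dish's underside (the slab's top); z up.
- setter_b: The second smallest of four round tan setter dishes, for the second smallest ribbed insulator: 70 mm outside, 60 mm inside diameter, 10 mm high with a floor 4 mm thick, so a 6 mm lip of 5 mm wall. Fixed on a grey kiln slab whose top is 12 mm above the bench. Origin: centre of the dish's underside (the slab's top); z up.
- setter_c: The second largest of four round tan setter dishes, for the second largest ribbed insulator: 82 mm outside, 72 mm inside diameter, 10 mm high with a floor 4 mm thick, so a 6 mm lip of 5 mm wall. Fixed on a grey kiln slab whose top is 12 mm above the bench. Origin: centre of the dish's underside (the slab's top); z up.
- setter_d: The largest of four round tan setter dishes, for the largest ribbed insulator: 94 mm outside, 84 mm inside diameter, 10 mm high with a floor 4 mm thick, so a 6 mm lip of 5 mm wall. Fixed on a grey kiln slab whose top is 12 mm above the bench. Origin: centre of the dish's underside (the slab's top); z up.
- tube_wide: The wider of two smooth off-white ceramic tubes, not part of the job: standing loose among the insulators, smooth sided, open 42 mm bore from the top, 58 mm outside diameter, 60 mm tall, about 180 g. Origin: centre of its underside; z up.
- tube_narrow: The narrower of two smooth off-white ceramic tubes, not part of the job: standing loose among the insulators, smooth sided, open 24 mm bore from the top, 38 mm outside diameter, 50 mm tall, about 80 g. Origin: centre of its underside; z up.
Not all that is in view belongs to the job. Leave any purple or turquoise look-alike of the insulator_d alone.

How it is judged:
By the outcome, as a careful person would: the job done as asked, in the order asked, and still so for the second after the job is handed in, with the robot touching nothing.
It also fails if it takes over 99 s, if anything falls off the work surface, if the arm or the gripper's body presses on something with over 40 N, if the wrist force passes 120 N, or if a joint passes its speed limit or range.

## Working session

There is one attempt and no reset: what is moved stays moved. The work goes in short steps, Python scripts to look and compute and a tool call to move; the robot and the scene stay as the last step left them, time stands still between calls to the robot, and variables do not carry over. Pictures are saved under pics/ and viewed, about 12 in all and at most 16, crops included, and the job is handed in when it is done.

Besides the shell and the picture viewer there is one more tool, called after "Emit:" by a JSON object that holds its "method" and its "body". arm_command: Moves the arm, as the interface text tells. Its arguments: {"type":"object","properties":{"commands":{"type":"array"},"grip_force":{"type":"number"}},"required":["commands"]}

```bash
mkdir -p pics; python3 - <<'E'
from station import robot
import cv2,pickle
print(robot.observe())
for n in ("top","scene"):
    c=robot.camera(n); pickle.dump(c,open(n+'.pkl','wb'))
    cv2.imwrite(f'pics/{n}0.png',c['pixels'][...,::-1])
    print({k:v for k,v in c.items() if k!='pixels'})
E
```

```text
{'clock': 0.0, 'joint_pos': array([ 5.73660435e+01,  1.48574318e+01,  8.80104159e+01,  2.31193022e-04,
        7.72357808e+01, -1.16181760e+01]), 'joint_velocities': array([ 0.0735764 ,  0.06518714,  0.10231429,  0.00186614, -0.11619465,
       -0.09267817]), 'tau': array([ 2.35499589e-03, -4.37301278e+01, -2.84013247e+01,  7.22289830e-02,
        4.12973121e-02, -9.20145794e-05]), 'position': array([0.196905  , 0.51295574, 0.21783953]), 'ee_rot': array([-1.79898540e+02, -2.10903697e-02,  1.58984150e+02]), 'wrist_force': array([ 0.342923 ,  0.2090446, -0.070513 ]), 'ft_torque': array([-0.06088187, -0.02281241,  0.0519505 ]), 'grip_width': 0.092886931596468}
{'vfov': 47.835466976420626, 'cx': 313.77983751737327, 'cy': 242.2158795335708, 'position': array([ 0.4598125 , -0.028635  ,  0.96769706]), 'attitude': array([-171.15173661,   -0.40684563,  -90.53887026])}
{'vfov': 42.40331582835928, 'cx': 312.80075250830276, 'cy': 243.2504616006558, 'position': array([ 1.29309419, -0.30356632,  0.65987395]), 'attitude': array([-129.57860136,    0.90493803,   67.54502433])}
```

View pics/top0.png

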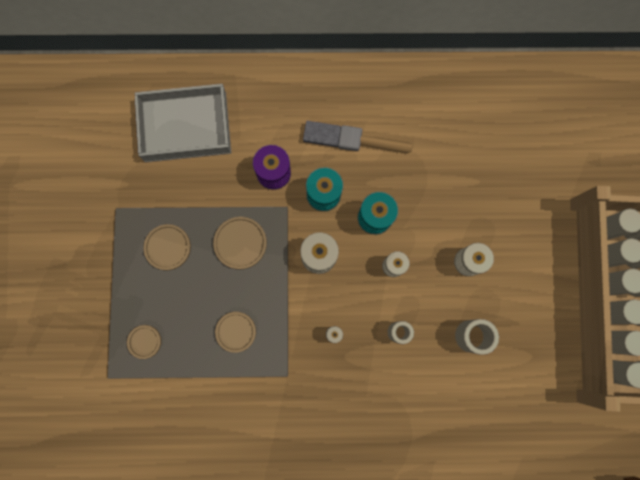

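View pics/scene0.png

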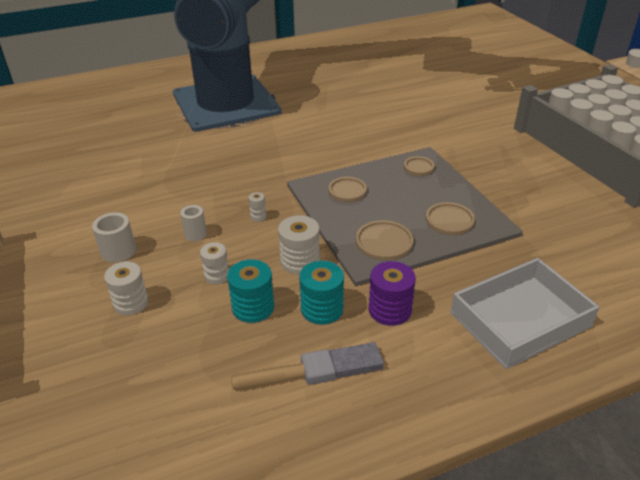

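The top view shows four ribbed, brass-disc whites: a (335,335), b (397,264), c (478,258), d (319,252). The open-bored tubes are at (402,332) and (480,337). Turquoise and purple look-alikes stand behind d. Dishes appear to be a (143,342), b (236,332), c (166,247), d (240,243). I'll measure these and make an enlarged crop.

```bash
cat > h.py <<'E'
import numpy as np,cv2
from scipy.spatial.transform import Rotation as R
def ray(c,uv):
    f=240/np.tan(np.radians(c['vfov']/2))
    d=np.array([(uv[0]-c['cx'])/f,(uv[1]-c['cy'])/f,1])
    return R.from_euler('xyz',c['attitude'],degrees=True).as_matrix()@d
def atz(c,uv,z):
    d=ray(c,uv);p=np.array(c['position']);return (p+d*(z-p[2])/d[2])[:2]
def proj(c,p):
    f=240/np.tan(np.radians(c['vfov']/2))
    q=R.from_euler('xyz',c['attitude'],degrees=True).as_matrix().T@(np.array(p)-c['position'])
    return np.array([c['cx']+f*q[0]/q[2],c['cy']+f*q[1]/q[2]])
def blob(mask,uv,r):
    m=np.zeros_like(mask);cv2.circle(m,(int(uv[0]),int(uv[1])),r,255,-1)
    m=mask&m;ct=max(cv2.findContours(m,0,2)[0],key=cv2.contourArea)
    return cv2.fitEllipse(cv2.convexHull(ct))
E
python3 - <<'E'
from h import *;import pickle
c=pickle.load(open('top.pkl','rb'));im=c['pixels'];hsv=cv2.cvtColor(im,cv2.COLOR_RGB2HSV)
tan=((hsv[...,1]>75)*255).astype(np.uint8)
for n,uv,z,r in [('A',(143,342),.022,24),('B',(236,332),.022,28),('C',(166,247),.022,30),('D',(240,243),.022,33)]:
    e=blob(tan,uv,r);s=np.linalg.norm(atz(c,(e[0][0]-e[1][0]/2,e[0][1]),z)-atz(c,(e[0][0]+e[1][0]/2,e[0][1]),z))
    print(n,np.round(e[0],1),np.round(e[1],1),atz(c,e[0],z).round(4),'dia',s.round(4))
for n,uv,z,r in [('a',(335,335),.046,5),('b',(397,264),.054,7),('c',(478,258),.062,9),('d',(319,252),.070,11)]:
    try:
        e=blob(tan,uv,r);print(n,np.round(e[0],1),np.round(e[1],1),atz(c,e[0],z).round(4))
    except Exception as x: print(n,x,atz(c,uv,z))
for n,uv,z in [('tn',(402,332),.05),('tw',(481,337),.06),('teal',(379,211),.07),('teal2',(325,186),.07),('pur',(271,162),.07)]: print(n,atz(c,uv,z).round(3))
print(im[342,143],im[360,200],im[335,335])
cv2.imwrite('pics/crop1.png',cv2.resize(im[195:385,105:505,::-1],None,fx=2,fy=2,interpolation=cv2.INTER_CUBIC))
E
```

```text
A [143.4 341.4] [33.6 35.5] [0.4371 0.2573] dia 0.0575
B [235.  331.6] [40.7 41.8] [0.4522 0.1005] dia 0.0701
C [166.5 246.9] [45.8 47.7] [0.6008 0.223 ] dia 0.0806
D [239.4 242.5] [52.6 54. ] [0.6075 0.0947] dia 0.0929
a [334.1 334.1] [6.2 6.9] [ 0.4467 -0.0692]
b [397.4 262.4] [ 9.3 10. ] [ 0.5661 -0.1784]
c [478.3 257.5] [12.4 13.1] [ 0.5723 -0.3141]
d [319.2 250.6] [15.9 16.4] [ 0.5852 -0.0453]
tn [ 0.449 -0.183]
tw [ 0.44  -0.312]
teal [ 0.652 -0.147]
teal2 [ 0.696 -0.056]
pur [0.74  0.036]
[139 115  83] [94 88 78] [83 68 46]
```

View pics/crop1.png

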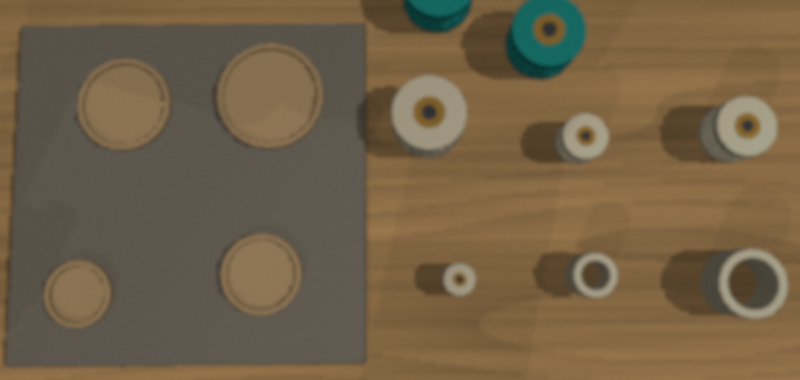

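The crop confirms it: four ribbed insulators with brass discs, two open tubes, and dish diameters of 57.5, 70, 81 and 93 mm, which match the ranks. I'll move towards a and turn to yaw 180, so that tool axes = (-x, +y, -z) in the world frame.

Emit:
{"method": "arm_command", "body": {"commands": [{"delta_pos": [-0.017,-0.017,0],"spin": -3,"fingers": 0},{"delta_pos": [-0.056,-0.058,0],"spin": -8,"fingers": 0},{"delta_pos": [-0.1,-0.105,0],"spin": -13,"fingers": 0},{"delta_pos": [-0.143,-0.15,0],"spin": -18,"fingers": 0},{"delta_pos": [-0.186,-0.195,0],"spin": -21,"fingers": 0},{"delta_pos": [-0.23,-0.24,0],"spin": -21,"fingers": 0},{"delta_pos": [-0.27,-0.285,0],"spin": -21,"fingers": 60},{"delta_pos": [-0.31,-0.325,0],"spin": -21,"fingers": 60}]}}

```text
clock: 1.1
position: [0.3702, 0.0969, 0.2186]
ee_rot: [180.0, 0.0, 180.0]
wrist_force: [0.9, 0.6, -0.2]
grip_width: 0.0775
```

Emit:
{"method": "arm_command", "body": {"commands": [{"delta_pos": [-0.027,-0.055,0.02],"spin": 0,"fingers": 90},{"delta_pos": [-0.053,-0.11,0.04],"spin": 0,"fingers": 90},{"delta_pos": [-0.072,-0.155,0.06],"spin": 0,"fingers": 90},{"delta_pos": [-0.077,-0.167,0.07],"spin": 0,"fingers": 90},{"delta_pos": [-0.077,-0.167,0.07],"spin": 0,"fingers": 90}]}}

```text
clock: 1.72
position: [0.4462, -0.0681, 0.1477]
ee_rot: [179.9, -0.2, 179.9]
wrist_force: [0.2, -0.0, 0.6]
grip_width: 0.0605
```

```bash
cat > w.py <<'E'
from h import *
from station import robot
import sys
# w.py name top_z [approx x y]
c=robot.camera('wrist');s=robot.observe();cv2.imwrite(f'pics/{sys.argv[1]}.png',c['pixels'][...,::-1])
print('tcp',s['position'].round(4),'rot',s['ee_rot'].round(2),'cam',c['position'].round(3),c['attitude'].round(1))
if len(sys.argv)>2:
    z,x,y=map(float,sys.argv[2:5]);uv=proj(c,(x,y,z));print('expected px',uv.round(1))
E
python3 w.py wa 0.046 0.4467 -0.0692
```

```text
tcp [ 0.4462 -0.0673  0.1483] rot [ 1.7993e+02 -9.0000e-02  1.7996e+02] cam [ 0.362 -0.068  0.315] [162.7  -0.   89.9]
expected px [317.3 241. ]
```

View pics/wa.png

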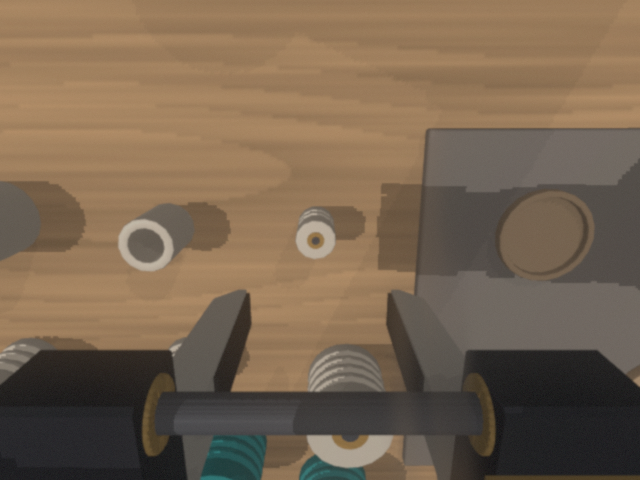

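The wrist view shows a's brass disc at (315,240). I expected (317,241), so we agree within about 1 mm and the other coordinates can be trusted. Descending on a's collar.

Emit:
{"method": "arm_command", "body": {"commands": [{"delta_pos": [-0.001,-0.002,0.03],"spin": 0,"fingers": 90},{"delta_pos": [-0.001,-0.002,0.08],"spin": 0,"fingers": 90},{"delta_pos": [-0.001,-0.002,0.115],"spin": 0,"fingers": 90},{"delta_pos": [-0.001,-0.002,0.13],"spin": 0,"fingers": 90},{"delta_pos": [-0.001,-0.002,0.13],"spin": 0,"fingers": 140},{"delta_pos": [-0.001,-0.002,0.13],"spin": 0,"fingers": 190},{"delta_pos": [-0.001,-0.002,0.13],"spin": 0,"fingers": 200},{"delta_pos": [-0.001,-0.002,0.13],"spin": 0,"fingers": 200}], "grip_force": 15}}

```text
clock: 2.78
position: [0.4486, -0.0702, 0.0195]
ee_rot: [-180.0, 0.1, 180.0]
wrist_force: [-0.9, 0.7, 5.7]
grip_width: 0.0273
```

Emit:
{"method": "arm_command", "body": {"commands": [{"delta_pos": [0,0,-0.02],"spin": 0,"fingers": 200},{"delta_pos": [0,0.01,-0.06],"spin": 0,"fingers": 200},{"delta_pos": [0.002,0.05,-0.07],"spin": 0,"fingers": 200},{"delta_pos": [0.004,0.105,-0.07],"spin": 0,"fingers": 200},{"delta_pos": [0.006,0.165,-0.07],"spin": 0,"fingers": 200},{"delta_pos": [0.009,0.225,-0.07],"spin": 0,"fingers": 200},{"delta_pos": [0.01,0.28,-0.07],"spin": 0,"fingers": 200},{"delta_pos": [0.0112,0.315,-0.065],"spin": 0,"fingers": 200}]}}

```text
clock: 3.78
position: [0.4369, 0.2474, 0.0842]
ee_rot: [180.0, 0.1, -179.9]
wrist_force: [0.3, -0.3, -2.1]
grip_width: 0.0276
```

Emit:
{"method": "arm_command", "body": {"commands": [{"delta_pos": [0,0.01,0.01],"spin": 0,"fingers": 200},{"delta_pos": [0,0.0125,0.02],"spin": 0,"fingers": 200},{"delta_pos": [0,0.0125,0.025],"spin": 0,"fingers": 200},{"delta_pos": [0,0.0125,0.025],"spin": 0,"fingers": 200}]}}

```text
clock: 4.28
position: [0.4367, 0.2561, 0.0581]
ee_rot: [-180.0, -0.1, 179.9]
wrist_force: [0.4, 0.5, 0.1]
grip_width: 0.0276
```

```bash
python3 w.py wA 0.022 0.4371 0.2573
```

```text
tcp [0.437  0.2563 0.0585] rot [-1.7998e+02 -3.0000e-02  1.7989e+02] cam [0.352 0.256 0.225] [1.626e+02 1.000e-01 8.990e+01]
expected px [321.7 277.9]
```

View pics/wA.png

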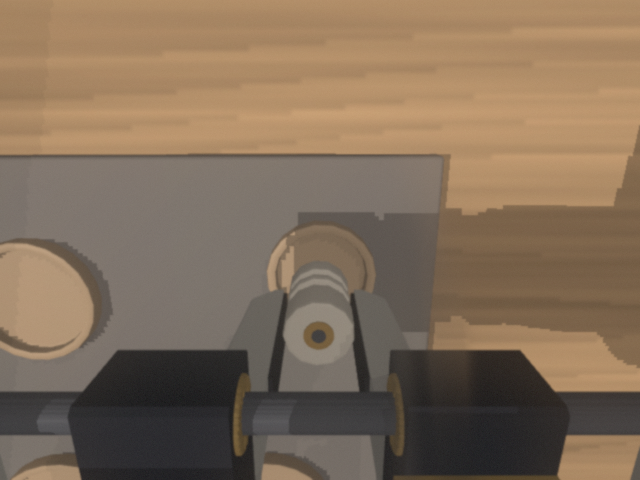

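The dish rim is centred at about (321,277) and the insulator hangs centred over it. Lowering.

Emit:
{"method": "arm_command", "body": {"commands": [{"delta_pos": [0,0.001,0.01],"spin": 0,"fingers": 200},{"delta_pos": [0,0.001,0.017],"spin": 0,"fingers": 200},{"delta_pos": [0,0.001,0.02],"spin": 0,"fingers": 200},{"delta_pos": [0,0.001,0.022],"spin": 0,"fingers": 200},{"delta_pos": [0,0.001,0.023],"spin": 0,"fingers": 200},{"delta_pos": [0,0.001,0.0235],"spin": 0,"fingers": 200}]}}

```text
clock: 5.08
position: [0.437, 0.2584, 0.0356]
ee_rot: [180.0, 0.0, 180.0]
wrist_force: [-1.3, 0.2, 5.5]
grip_width: 0.0274
```

Emit:
{"method": "arm_command", "body": {"commands": [{"delta_pos": [0,0,0.0005],"spin": 0,"fingers": 200},{"delta_pos": [0,0,0.0005],"spin": 0,"fingers": 200}]}}

```text
clock: 5.32
position: [0.437, 0.2584, 0.0356]
ee_rot: [180.0, 0.0, 180.0]
wrist_force: [-1.8, -0.7, 7.6]
grip_width: 0.0275
```

Emit:
{"method": "arm_command", "body": {"commands": [{"delta_pos": [0,0,0.0],"spin": 0,"fingers": 170},{"delta_pos": [0,0,0],"spin": 0,"fingers": 120},{"delta_pos": [0,0,0],"spin": 0,"fingers": 110},{"delta_pos": [0,0,0],"spin": 0,"fingers": 110},{"delta_pos": [0,0,-0.02],"spin": 0,"fingers": 110},{"delta_pos": [0,0,-0.06],"spin": 0,"fingers": 110},{"delta_pos": [0,0,-0.1],"spin": 0,"fingers": 110},{"delta_pos": [-0.005,-0.02,-0.11],"spin": 0,"fingers": 90}]}}

```text
clock: 6.32
position: [0.4433, 0.2394, 0.1475]
ee_rot: [179.9, 0.3, -179.9]
wrist_force: [0.2, -1.1, -0.4]
grip_width: 0.0581
```

Emit:
{"method": "arm_command", "body": {"commands": [{"delta_pos": [-0.017,-0.057,0],"spin": 0,"fingers": 75},{"delta_pos": [-0.034,-0.115,0],"spin": 0,"fingers": 75},{"delta_pos": [-0.051,-0.174,0],"spin": 0,"fingers": 75},{"delta_pos": [-0.068,-0.232,0],"spin": 0,"fingers": 75},{"delta_pos": [-0.085,-0.29,0],"spin": 0,"fingers": 75},{"delta_pos": [-0.102,-0.348,0],"spin": 0,"fingers": 75},{"delta_pos": [-0.118,-0.4,0],"spin": 0,"fingers": 75},{"delta_pos": [-0.124,-0.417,0],"spin": 0,"fingers": 75}]}}

```text
clock: 7.32
position: [0.5662, -0.182, 0.1442]
ee_rot: [-180.0, 0.0, 179.8]
wrist_force: [-0.2, 0.9, 0.1]
grip_width: 0.0656
```

Emit:
{"method": "arm_command", "body": {"commands": [{"delta_pos": [0,0,0],"spin": 0,"fingers": 75},{"delta_pos": [0,0,0],"spin": 0,"fingers": 75}]}}

```text
clock: 7.58
position: [0.5652, -0.1769, 0.1444]
ee_rot: [179.9, -0.1, -180.0]
wrist_force: [0.5, -0.5, -0.1]
grip_width: 0.0654
```

```bash
python3 w.py wb 0.054 0.5661 -0.1784;python3 - <<'E'
from station import robot
import cv2
c=robot.camera('scene');cv2.imwrite('pics/s1.png',c['pixels'][...,::-1])
E
```

```text
tcp [ 0.5653 -0.1768  0.1446] rot [ 1.7995e+02 -4.0000e-02 -1.7992e+02] cam [ 0.481 -0.177  0.312] [162.6  -0.   90. ]
expected px [316.8 246.4]
```

View pics/wb.png

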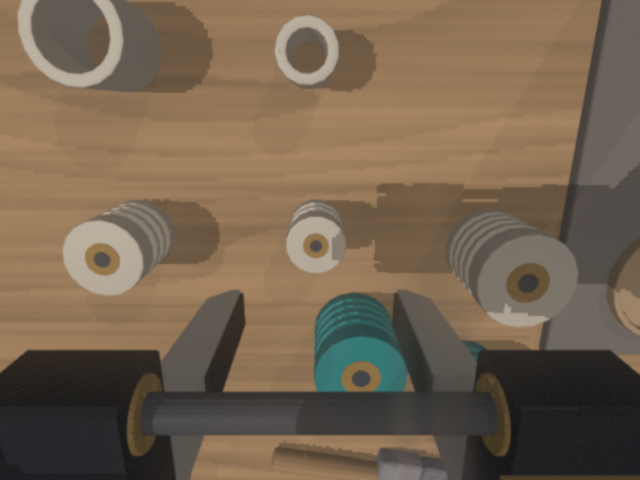

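b's disc is at (316,246), as expected.

Emit:
{"method": "arm_command", "body": {"commands": [{"delta_pos": [-0.001,-0.002,0.03],"spin": 0,"fingers": 75},{"delta_pos": [-0.001,-0.002,0.075],"spin": 0,"fingers": 75},{"delta_pos": [-0.001,-0.002,0.105],"spin": 0,"fingers": 75},{"delta_pos": [-0.001,-0.002,0.1185],"spin": 0,"fingers": 75},{"delta_pos": [-0.001,-0.002,0.1185],"spin": 0,"fingers": 110},{"delta_pos": [-0.001,-0.002,0.1185],"spin": 0,"fingers": 145},{"delta_pos": [-0.001,-0.002,0.1185],"spin": 0,"fingers": 170},{"delta_pos": [-0.001,-0.002,0.1185],"spin": 0,"fingers": 170}], "grip_force": 20}}

```text
clock: 8.68
position: [0.5677, -0.181, 0.0276]
ee_rot: [-179.9, 0.1, 180.0]
wrist_force: [0.4, 0.7, 6.6]
grip_width: 0.0395
```

Emit:
{"method": "arm_command", "body": {"commands": [{"delta_pos": [0,0,-0.02],"spin": 0,"fingers": 170},{"delta_pos": [0,0,-0.06],"spin": 0,"fingers": 170},{"delta_pos": [0.005,0.01,-0.09],"spin": 0,"fingers": 170},{"delta_pos": [0.022,0.055,-0.1],"spin": 0,"fingers": 170},{"delta_pos": [0.045,0.11,-0.1],"spin": 0,"fingers": 170},{"delta_pos": [0.068,0.165,-0.1],"spin": 0,"fingers": 170},{"delta_pos": [0.09,0.22,-0.095],"spin": 0,"fingers": 170},{"delta_pos": [0.108,0.263,-0.08],"spin": 0,"fingers": 170}]}}

```text
clock: 9.68
position: [0.4583, 0.0841, 0.1068]
ee_rot: [-180.0, 0.1, -180.0]
wrist_force: [-0.2, 0.7, -0.8]
grip_width: 0.0395
```

Emit:
{"method": "arm_command", "body": {"commands": [{"delta_pos": [0.006,0.014,0.02],"spin": 0,"fingers": 170},{"delta_pos": [0.0075,0.0185,0.035],"spin": 0,"fingers": 170},{"delta_pos": [0.0075,0.0185,0.04],"spin": 0,"fingers": 170},{"delta_pos": [0.0075,0.0185,0.04],"spin": 0,"fingers": 170}]}}

```text
clock: 10.18
position: [0.4515, 0.1005, 0.0662]
ee_rot: [-180.0, -0.0, 180.0]
wrist_force: [0.1, -0.8, -0.8]
grip_width: 0.0396
```

```bash
python3 w.py wB 0.022 0.4522 0.1005
```

```text
tcp [0.4519 0.1004 0.0665] rot [-1.7999e+02  4.0000e-02  1.7996e+02] cam [0.367 0.1   0.233] [1.625e+02 1.000e-01 8.990e+01]
expected px [319.3 272.6]
```

View pics/wB.png

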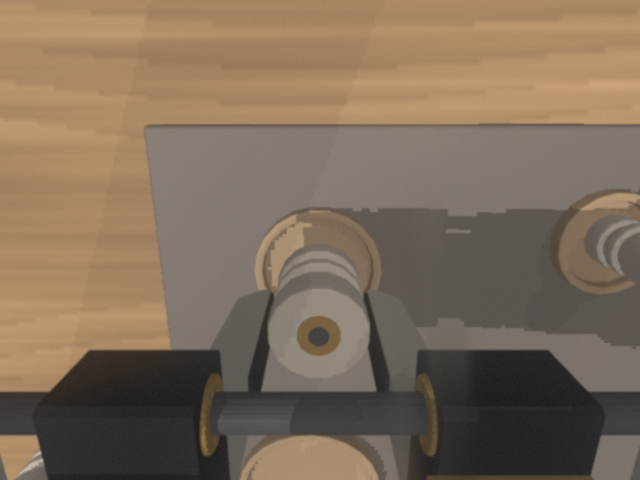

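Dish B is centred at about (318,270) under the insulator, and a stands in its dish on the right. Lowering b.

Emit:
{"method": "arm_command", "body": {"commands": [{"delta_pos": [0,0,0.01],"spin": 0,"fingers": 170},{"delta_pos": [0,0,0.016],"spin": 0,"fingers": 170},{"delta_pos": [0,0,0.02],"spin": 0,"fingers": 170},{"delta_pos": [0,0,0.022],"spin": 0,"fingers": 170},{"delta_pos": [0,0,0.023],"spin": 0,"fingers": 170},{"delta_pos": [0,0,0.0235],"spin": 0,"fingers": 170},{"delta_pos": [0,0,0.0235],"spin": 0,"fingers": 170}]}}

```text
clock: 11.1
position: [0.4513, 0.1008, 0.0436]
ee_rot: [-180.0, 0.0, 180.0]
wrist_force: [-3.0, -1.5, 9.0]
grip_width: 0.0393
```

Emit:
{"method": "arm_command", "body": {"commands": [{"delta_pos": [0,0,0.0],"spin": 0,"fingers": 140},{"delta_pos": [0,0,0],"spin": 0,"fingers": 100},{"delta_pos": [0,0,0],"spin": 0,"fingers": 90},{"delta_pos": [0,0,0],"spin": 0,"fingers": 90},{"delta_pos": [0,0,-0.02],"spin": 0,"fingers": 90},{"delta_pos": [0,0,-0.06],"spin": 0,"fingers": 90},{"delta_pos": [0,0,-0.1],"spin": 0,"fingers": 90},{"delta_pos": [-0.006,-0.02,-0.117],"spin": 0,"fingers": 60}]}}

```text
clock: 12.1
position: [0.4582, 0.0814, 0.162]
ee_rot: [180.0, 0.2, -179.9]
wrist_force: [0.9, -0.5, -0.5]
grip_width: 0.0663
```

Emit:
{"method": "arm_command", "body": {"commands": [{"delta_pos": [-0.017,-0.055,0],"spin": 0,"fingers": 45},{"delta_pos": [-0.033,-0.112,0],"spin": 0,"fingers": 45},{"delta_pos": [-0.05,-0.17,0],"spin": 0,"fingers": 45},{"delta_pos": [-0.067,-0.228,0],"spin": 0,"fingers": 45},{"delta_pos": [-0.084,-0.286,0],"spin": 0,"fingers": 45},{"delta_pos": [-0.1,-0.34,0],"spin": 0,"fingers": 45},{"delta_pos": [-0.112,-0.38,0],"spin": 0,"fingers": 45},{"delta_pos": [-0.116,-0.395,0],"spin": 0,"fingers": 45}]}}

```text
clock: 13.1
position: [0.5732, -0.3165, 0.1588]
ee_rot: [180.0, -0.0, 179.9]
wrist_force: [-0.5, 0.4, 0.9]
grip_width: 0.0763
```

Emit:
{"method": "arm_command", "body": {"commands": [{"delta_pos": [0,0,0],"spin": 0,"fingers": 45},{"delta_pos": [0,0,0],"spin": 0,"fingers": 45}]}}

```text
clock: 13.35
position: [0.573, -0.3124, 0.1596]
ee_rot: [179.9, -0.0, -180.0]
wrist_force: [0.2, 0.4, 0.7]
grip_width: 0.0766
```

```bash
python3 w.py wc 0.062 0.5723 -0.3141
```

```text
tcp [ 0.5731 -0.3123  0.1598] rot [ 1.7996e+02 -2.0000e-02 -1.7993e+02] cam [ 0.488 -0.313  0.327] [162.6  -0.   90. ]
expected px [316.5 240.8]
```

View pics/wc.png

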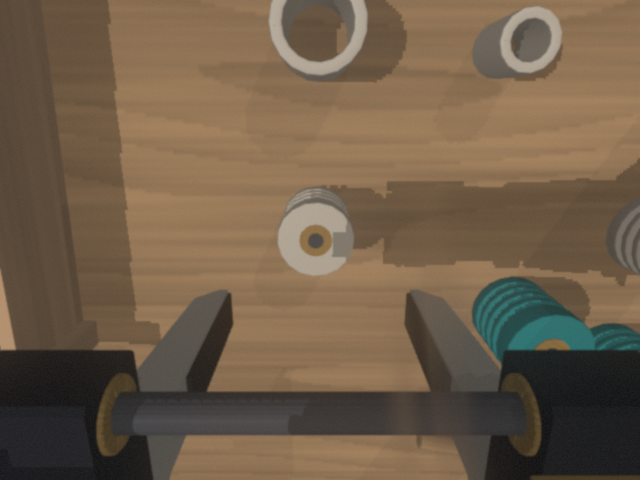

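c's disc is at (316,240), as expected.

Emit:
{"method": "arm_command", "body": {"commands": [{"delta_pos": [0,-0.002,0.03],"spin": 0,"fingers": 45},{"delta_pos": [0,-0.002,0.08],"spin": 0,"fingers": 45},{"delta_pos": [0,-0.002,0.112],"spin": 0,"fingers": 45},{"delta_pos": [0,-0.002,0.1255],"spin": 0,"fingers": 45},{"delta_pos": [0,-0.002,0.1255],"spin": 0,"fingers": 80},{"delta_pos": [0,-0.002,0.1255],"spin": 0,"fingers": 110},{"delta_pos": [0,-0.002,0.1255],"spin": 0,"fingers": 140},{"delta_pos": [0,-0.002,0.1255],"spin": 0,"fingers": 140}], "grip_force": 30}}

```text
clock: 14.4
position: [0.5742, -0.3164, 0.036]
ee_rot: [-179.9, 0.1, 180.0]
wrist_force: [-0.4, 3.2, 5.6]
grip_width: 0.0517
```

Emit:
{"method": "arm_command", "body": {"commands": [{"delta_pos": [0,0,-0.02],"spin": 0,"fingers": 140},{"delta_pos": [0,0,-0.06],"spin": 0,"fingers": 140},{"delta_pos": [0,0,-0.1],"spin": 0,"fingers": 140},{"delta_pos": [-0.001,0.02,-0.12],"spin": 0,"fingers": 140},{"delta_pos": [-0.004,0.065,-0.12],"spin": 0,"fingers": 140},{"delta_pos": [-0.006,0.12,-0.12],"spin": 0,"fingers": 140},{"delta_pos": [-0.009,0.175,-0.12],"spin": 0,"fingers": 140},{"delta_pos": [-0.012,0.23,-0.12],"spin": 0,"fingers": 140}]}}

```text
clock: 15.4
position: [0.584, -0.083, 0.1532]
ee_rot: [179.9, -0.1, 180.0]
wrist_force: [0.8, 0.6, -3.2]
grip_width: 0.0512
```

Emit:
{"method": "arm_command", "body": {"commands": [{"delta_pos": [-0.002,0.055,0],"spin": 0,"fingers": 140},{"delta_pos": [-0.005,0.11,0],"spin": 0,"fingers": 140},{"delta_pos": [-0.008,0.165,0],"spin": 0,"fingers": 140},{"delta_pos": [-0.01,0.22,0.005],"spin": 0,"fingers": 140},{"delta_pos": [-0.012,0.265,0.02],"spin": 0,"fingers": 140},{"delta_pos": [-0.014,0.295,0.045],"spin": 0,"fingers": 140},{"delta_pos": [-0.015,0.307,0.07],"spin": 0,"fingers": 140},{"delta_pos": [-0.015,0.309,0.08],"spin": 0,"fingers": 140}]}}

```text
clock: 16.4
position: [0.5975, 0.2243, 0.0715]
ee_rot: [-180.0, -0.3, -179.9]
wrist_force: [-0.8, -0.2, -2.5]
grip_width: 0.0514
```

Emit:
{"method": "arm_command", "body": {"commands": [{"delta_pos": [0,0,0],"spin": 0,"fingers": 140},{"delta_pos": [0,0,0],"spin": 0,"fingers": 140}]}}

```text
clock: 16.65
position: [0.6009, 0.2223, 0.0751]
ee_rot: [180.0, 0.1, 179.9]
wrist_force: [-0.7, -0.1, -3.2]
grip_width: 0.0517
```

```bash
python3 w.py wC 0.022 0.6008 0.223
```

```text
tcp [0.6012 0.2222 0.0754] rot [1.7999e+02 1.1000e-01 1.7993e+02] cam [0.516 0.222 0.242] [162.4   0.   89.9]
expected px [320.6 265.1]
```

View pics/wC.png

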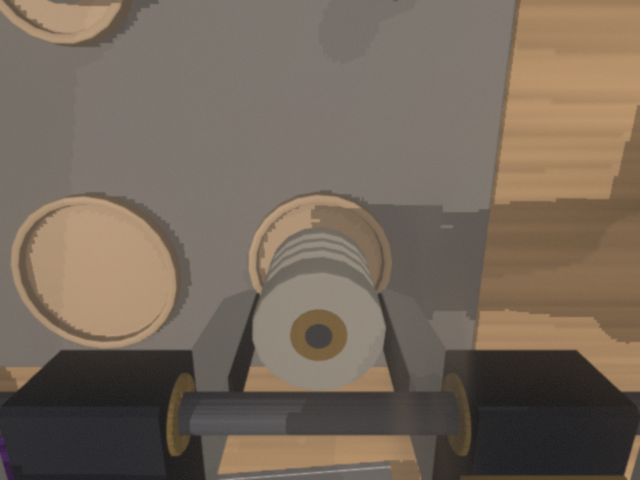

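Dish C is centred at (320,263) under the insulator. Lowering.

Emit:
{"method": "arm_command", "body": {"commands": [{"delta_pos": [0,0,0.01],"spin": 0,"fingers": 140},{"delta_pos": [0,0,0.016],"spin": 0,"fingers": 140},{"delta_pos": [0,0,0.02],"spin": 0,"fingers": 140},{"delta_pos": [0,0,0.022],"spin": 0,"fingers": 140},{"delta_pos": [0,0,0.023],"spin": 0,"fingers": 140},{"delta_pos": [0,0,0.0235],"spin": 0,"fingers": 140},{"delta_pos": [0,0,0.0237],"spin": 0,"fingers": 140}]}}

```text
clock: 17.58
position: [0.6002, 0.2227, 0.052]
ee_rot: [-180.0, 0.0, -180.0]
wrist_force: [-4.5, -1.3, 8.4]
grip_width: 0.051
```

Emit:
{"method": "arm_command", "body": {"commands": [{"delta_pos": [0,0,0.0],"spin": 0,"fingers": 110},{"delta_pos": [0,0,0],"spin": 0,"fingers": 70},{"delta_pos": [0,0,0],"spin": 0,"fingers": 55},{"delta_pos": [0,0,0],"spin": 0,"fingers": 55},{"delta_pos": [0,0,-0.02],"spin": 0,"fingers": 55},{"delta_pos": [0,0,-0.06],"spin": 0,"fingers": 55},{"delta_pos": [0,0,-0.1],"spin": 0,"fingers": 55},{"delta_pos": [0.001,-0.02,-0.117],"spin": 0,"fingers": 30}]}}

```text
clock: 18.58
position: [0.6005, 0.2033, 0.1699]
ee_rot: [180.0, 0.2, -179.9]
wrist_force: [-0.1, -0.5, -0.6]
grip_width: 0.0792
```

Emit:
{"method": "arm_command", "body": {"commands": [{"delta_pos": [0.003,-0.05,0],"spin": 0,"fingers": 0},{"delta_pos": [0.006,-0.1,0],"spin": 0,"fingers": 0},{"delta_pos": [0.009,-0.155,0],"spin": 0,"fingers": 0},{"delta_pos": [0.012,-0.205,0],"spin": 0,"fingers": 0},{"delta_pos": [0.014,-0.238,0],"spin": 0,"fingers": 0},{"delta_pos": [0.0145,-0.248,0],"spin": 0,"fingers": 0},{"delta_pos": [0.0145,-0.248,0],"spin": 0,"fingers": 0},{"delta_pos": [0.0145,-0.248,0],"spin": 0,"fingers": 0}]}}

```text
clock: 19.58
position: [0.5846, -0.0441, 0.1672]
ee_rot: [180.0, -0.0, -180.0]
wrist_force: [-0.7, 0.3, -0.1]
grip_width: 0.0932
```

```bash
python3 w.py wd 0.070 0.5852 -0.0453
```

```text
tcp [ 0.5847 -0.0439  0.1673] rot [ 1.7997e+02 -2.0000e-02 -1.7993e+02] cam [ 0.5   -0.045  0.334] [162.6   0.   90. ]
expected px [317.3 242.7]
```

View pics/wd.png

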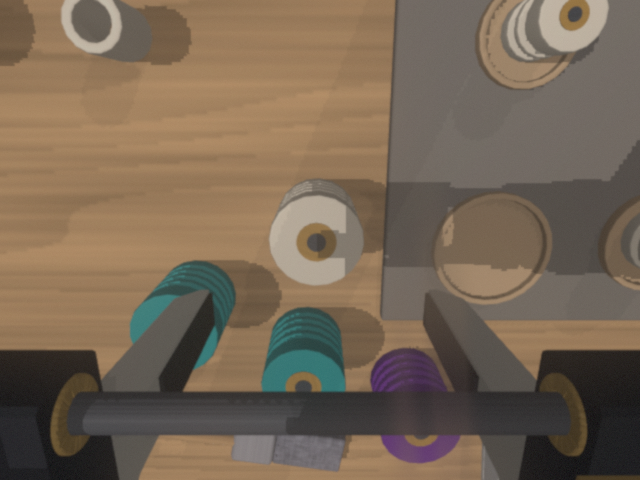

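White d's disc is at (317,242), as expected, clear of the turquoise ones.

Emit:
{"method": "arm_command", "body": {"commands": [{"delta_pos": [-0.0005,-0.0015,0.03],"spin": 0,"fingers": 0},{"delta_pos": [-0.0005,-0.0015,0.075],"spin": 0,"fingers": 0},{"delta_pos": [-0.0005,-0.0015,0.108],"spin": 0,"fingers": 0},{"delta_pos": [-0.0005,-0.0015,0.1245],"spin": 0,"fingers": 0},{"delta_pos": [-0.0005,-0.0015,0.1245],"spin": 0,"fingers": 35},{"delta_pos": [-0.0005,-0.0015,0.1245],"spin": 0,"fingers": 70},{"delta_pos": [-0.0005,-0.0015,0.1245],"spin": 0,"fingers": 110},{"delta_pos": [-0.0005,-0.0015,0.1245],"spin": 0,"fingers": 110}], "grip_force": 45}}

```text
clock: 20.62
position: [0.5863, -0.0466, 0.0444]
ee_rot: [-180.0, 0.1, 180.0]
wrist_force: [-0.1, 2.0, 4.7]
grip_width: 0.0632
```

Emit:
{"method": "arm_command", "body": {"commands": [{"delta_pos": [0,0,-0.02],"spin": 0,"fingers": 110},{"delta_pos": [0,0,-0.05],"spin": 0,"fingers": 110},{"delta_pos": [0,0.005,-0.075],"spin": 0,"fingers": 110},{"delta_pos": [-0.005,0.03,-0.085],"spin": 0,"fingers": 110},{"delta_pos": [-0.01,0.07,-0.085],"spin": 0,"fingers": 110},{"delta_pos": [-0.016,0.11,-0.08],"spin": 0,"fingers": 110},{"delta_pos": [-0.02,0.133,-0.065],"spin": 0,"fingers": 110},{"delta_pos": [-0.0215,0.14,-0.05],"spin": 0,"fingers": 110}]}}

```text
clock: 21.62
position: [0.6063, 0.0946, 0.0919]
ee_rot: [-180.0, -0.1, -179.9]
wrist_force: [-1.2, -0.1, -4.1]
grip_width: 0.0634
```

Emit:
{"method": "arm_command", "body": {"commands": [{"delta_pos": [0,0,0.01],"spin": 0,"fingers": 110},{"delta_pos": [0,0,0.01],"spin": 0,"fingers": 110},{"delta_pos": [0,0,0.01],"spin": 0,"fingers": 110}]}}

```text
clock: 22.0
position: [0.6072, 0.0922, 0.0833]
ee_rot: [-180.0, 0.0, 179.9]
wrist_force: [-0.6, -0.6, -5.0]
grip_width: 0.0631
```

```bash
python3 w.py wD 0.022 0.6075 0.0947
```

```text
tcp [0.6074 0.0923 0.0836] rot [-1.7999e+02  6.0000e-02  1.7991e+02] cam [0.522 0.092 0.25 ] [1.625e+02 1.000e-01 8.990e+01]
expected px [323.6 261. ]
```

View pics/wD.png

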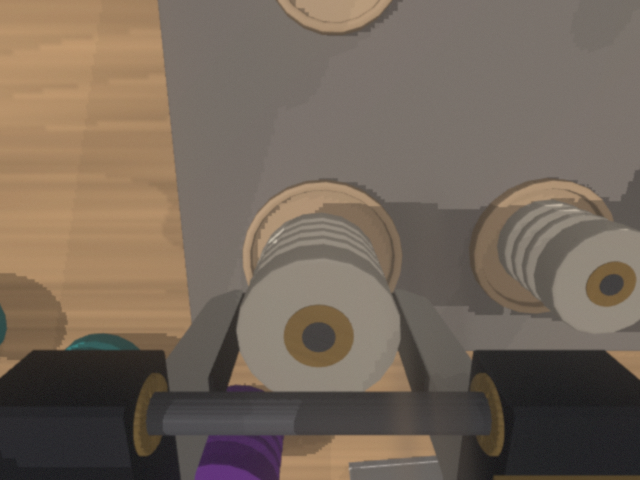

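Dish D is centred at about (322,258), so I'll shift +2 mm in y and lower.

Emit:
{"method": "arm_command", "body": {"commands": [{"delta_pos": [0,0.002,0.01],"spin": 0,"fingers": 110},{"delta_pos": [0,0.002,0.016],"spin": 0,"fingers": 110},{"delta_pos": [0,0.002,0.02],"spin": 0,"fingers": 110},{"delta_pos": [0,0.002,0.022],"spin": 0,"fingers": 110},{"delta_pos": [0,0.002,0.023],"spin": 0,"fingers": 110},{"delta_pos": [0,0.002,0.0235],"spin": 0,"fingers": 110},{"delta_pos": [0,0.002,0.0235],"spin": 0,"fingers": 110}]}}

```text
clock: 22.92
position: [0.6067, 0.0953, 0.0604]
ee_rot: [-180.0, 0.0, 180.0]
wrist_force: [-4.6, -0.1, 4.7]
grip_width: 0.0631
```

Contact: the force went from -5 to +4.7 N and z is as predicted. Releasing, rising and pulling clear of the top camera's view.

Emit:
{"method": "arm_command", "body": {"commands": [{"delta_pos": [0,0,0.0],"spin": 0,"fingers": 70},{"delta_pos": [0,0,0],"spin": 0,"fingers": 35},{"delta_pos": [0,0,0],"spin": 0,"fingers": 25},{"delta_pos": [0,0,0],"spin": 0,"fingers": 25},{"delta_pos": [0,0,-0.02],"spin": 0,"fingers": 25},{"delta_pos": [0,0,-0.06],"spin": 0,"fingers": 25},{"delta_pos": [0,0,-0.11],"spin": 0,"fingers": 25},{"delta_pos": [0,0,-0.16],"spin": 0,"fingers": 25}]}}

```text
clock: 23.92
position: [0.6067, 0.0953, 0.2207]
ee_rot: [-180.0, -0.0, 180.0]
wrist_force: [0.5, 0.9, -0.3]
grip_width: 0.0838
```

Emit:
{"method": "arm_command", "body": {"commands": [{"delta_pos": [0.03,0.04,-0.01],"spin": 0,"fingers": 25},{"delta_pos": [0.06,0.085,-0.01],"spin": 0,"fingers": 25},{"delta_pos": [0.09,0.13,-0.01],"spin": 0,"fingers": 25},{"delta_pos": [0.12,0.175,-0.01],"spin": 0,"fingers": 25},{"delta_pos": [0.155,0.22,-0.01],"spin": 0,"fingers": 25},{"delta_pos": [0.19,0.265,-0.01],"spin": 0,"fingers": 25},{"delta_pos": [0.225,0.305,-0.01],"spin": 0,"fingers": 25},{"delta_pos": [0.26,0.34,-0.01],"spin": 0,"fingers": 25}]}}

```text
clock: 24.92
position: [0.3456, 0.4368, 0.2295]
ee_rot: [180.0, 0.0, -180.0]
wrist_force: [-0.1, 0.2, 0.1]
grip_width: 0.0843
```

Emit:
{"method": "arm_command", "body": {"commands": [{"delta_pos": [0.03,0.03,0],"spin": 0,"fingers": 25},{"delta_pos": [0.04,0.04,0],"spin": 0,"fingers": 25},{"delta_pos": [0.04,0.04,0],"spin": 0,"fingers": 25}]}}

```text
clock: 25.3
position: [0.3067, 0.4756, 0.2294]
ee_rot: [-180.0, 0.0, -179.9]
wrist_force: [0.3, -0.1, 0.2]
grip_width: 0.0837
```

```bash
python3 - <<'E'
from h import *;from station import robot
for n in ('top','scene'):
    c=robot.camera(n);cv2.imwrite(f'pics/{n}9.png',c['pixels'][...,::-1])
    if n=='top':
        t=((cv2.cvtColor(c['pixels'],cv2.COLOR_RGB2HSV)[...,1]>75)*255).astype(np.uint8)
        for k,x,y,h,r in [('a',.4371,.2573,.062,5),('b',.4522,.1005,.07,7),('c',.6008,.223,.078,9),('d',.6075,.0947,.086,11)]:
            try:
                e=blob(t,proj(c,(x,y,h)),r);print(k,'off mm',((atz(c,e[0],h)-(x,y))*1000).round(1))
            except Exception as q: print(k,q)
E
```

```text
a off mm [-2.2  2.1]
b off mm [-2.3  1.2]
c off mm [-2.6  0.3]
d off mm [-2.2  1.3]
```

View pics/top9.png

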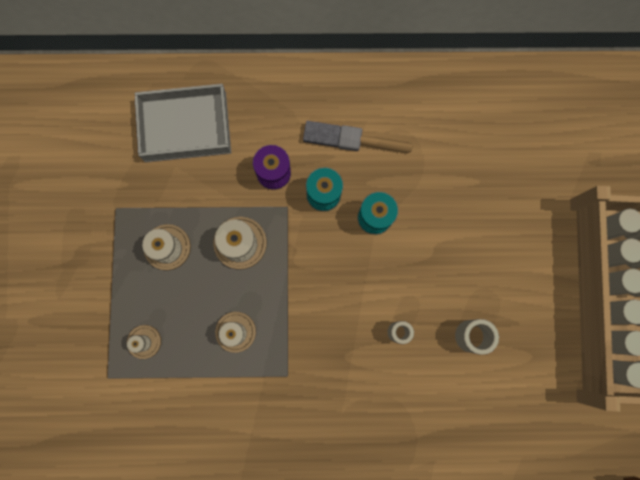

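View pics/scene9.png

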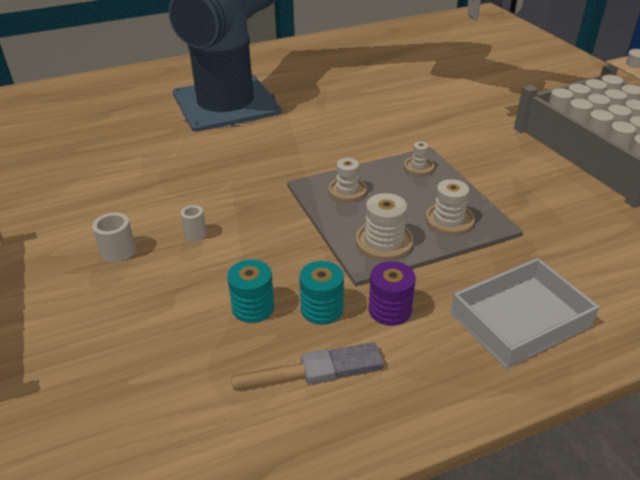

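All four stand upright and within 3 mm of their dish centres. The tubes at (402,332) and (480,337) and the look-alikes haven't moved. Handing in.

```bash
python3 -c "
from station import robot
print(robot.hand_in())"
```

```text
the job is handed in; nothing more can be done
None
```

All four ribbed insulators now stand upright in the dishes of their own size. I placed them smallest first, lowered each until it touched the dish floor, and handed the job in after about 25 s of robot time.

- **Placement:** in the final top view each one is 2.5–3 mm from its dish centre, against 10 mm of clearance all round. The release heights agreed with the dish floors.
- **Rest of the scene:** the two smooth tubes and the purple and turquoise look-alikes appear at the same pixels as at the start, and nothing fell.
- **Forces:** the highest wrist force I read was about 10 N, read only at the end of each move.

No check failed. The one small disagreement is that the final top view puts all four insulators about 2 mm short in x. The arm's own readings at release put them within about 1 mm, so this looks like camera calibration error.

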